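# Find the access cover that rocks and push it open

### The job

One of the four identical access covers on top of the service box has come off its catch. Press the covers gently on their grip-line ends, one after another, until you find the one that rocks, then push that end down into the box until the cover is fully open against its stop, and leave it standing open. Work only by pressing and pushing with the fingers: pick nothing up, never push hard (40 N is too much), and leave the bottles and the bur block around the box where they stand.

Things in the scene. Friction and masses are not known exactly. Their poses are not given: they have to be found in the camera images.
- service_box: white open-topped box fixed to the worktop, 150 (x) x 420 (y) x 80 mm high, turned up to 13 degrees either way: four bays in a row along its y, 100 mm apart, each closed by an identical grey cover flush with the top. Origin: centre of its underside, on the worktop; x to its far long side, y left, z up. Which bay holds the loose cover changes every time and cannot be seen
- bay_1 (a point): bay 1 of 4 (leftmost, +y): centre of the upper face of its shut cover, above its pivot line; axes as the box. Every cover is a flat plate 110 (x) x 90 (y) x 6 mm on a pivot line along y under its middle, 3 mm below the top face; its -x end has four thin dark grip lines (36 to 48 mm from the pivot line), its +x end a small round steel catch
- bay_2 (a point): bay 2 of 4 (second from left): centre of the upper face of its shut cover, above its pivot line; axes as the box. Each bay's opening is 114 (x) x 94 (y) mm; under the grip-line half it is free down to the box floor, 75 mm below the top; under the other half stand two pipe stubs 40 mm high
- bay_3 (a point): bay 3 of 4 (third from left): centre of the upper face of its shut cover, above its pivot line; axes as the box. The three sound covers sit on springy gaskets: pressed at the grip lines they give less than 2 mm and come back
- bay_4 (a point): bay 4 of 4 (rightmost, -y): centre of the upper face of its shut cover, above its pivot line; axes as the box
- loose_cover (a joint): turn in rad of the one loose cover, wherever it lies: 0 flush, positive with the grip-line end down in the box and the catch end up, 1.20 fully open against its stop, -0.10 with the catch end pressed down (it dips only 4 to 5 mm). It turns against a light steady friction (about 1.5 N pressed 40 mm from the pivot) and stays where it is left
- bond_bottle: small dropper bottle with a white cap, 23 x 23 x 55 mm, standing loose left of the box; origin: centre of its underside; bystander
- bur_block: white block with small burs standing in it, 34 x 62 x 34 mm, loose on the worktop in front of the box; origin: centre of its underside; bystander
- drop_bottle: brown dropper bottle with a black teat, 33 x 33 x 102 mm, standing loose right of the box; origin: centre of its underside; bystander

How it is judged (in metres and radians):
On the way:
1. the loose cover has been made to rock under a finger (value of joint loose_cover above 0.05 rad and contact force between the fingers and anything else above 0.2 N).
At the end, for the whole second after the job is handed in: the loose cover stands open by at least 1.08 rad (its stop is at 1.20) and at rest; the three bystanders stand upright within 20 mm of where they were (value of joint loose_cover above 1.08 rad and velocity of joint loose_cover between -0.1 and 0.1 rad/s and distance of each of bond_bottle, bur_block, drop_bottle from where it was at the start of the episode below 0.02 m and angle between each of bond_bottle, bur_block, drop_bottle's own z axis and vertical below 0.2 rad); the robot touches nothing.
It fails at once if the fingers or the arm press on anything with more than 40 N (contact force between any of the fingers, the arm and anything else above 40 N).
It fails at once if a bystander is pushed over, shoved or picked up (distance of any of bond_bottle, bur_block, drop_bottle from where it was at the start of the episode above 0.02 m).
It also fails if it takes over 48 s, if anything falls off the work surface, if the arm or the gripper's body presses on something with over 40 N, if the wrist force passes 120 N, or if a joint passes its speed limit or range.

### The arm

A 6-joint arm with a two-finger parallel gripper is mounted at the origin on a cart in front of the work surface, level with it; the furniture and walls round the work are solid. World frame = base frame: x ahead of the robot, y to its left, z up, the work surface at z = 0. Lengths are in mm, angles in rad, forces in N, time in s.
With the tool pointing down it reaches from about 275 to 975 mm from the base axis. Payload 8.4 kg.
Tool frame: the origin (TCP) lies at the very end of the fingers, on their centre line; the grasp point (between the pads) lies 19 mm behind it; z points along the fingers, y is the line along which they close (so a half turn about z gives the same grasp; the last joint's range is limited). The gripper opens to 92 mm and grips with 3 to 60 N. Pads are 20 mm wide; open, the fingers measure 128 mm over their backs; the gripper's body (75 mm by 189 mm) begins 69 mm behind the grasp point.
Start: joints at [-1.145, 0.353, 1.633, -0, 1.155, -0.002], TCP at [259.293, -568.678, 214.583] pointing down, gripper open.
Joint ranges: [-2.63, 2.63], [-0.92, 2.1], [0.06, 2.66], [-1.3, 4.44], [0, 2.69], [-3.02, 3.02]. Speed limits (rad/s): [2.22, 2.22, 2.79, 3.14, 3.14, 3.14].

### API

Orientations are given as a rotation vector (axis times angle).
In Python, from station import env gives the robot as it stands. The module is installed in compiled form; this text tells all that it offers.
- The arm moves only by the shell command python3 -m pendant 'ROWS' [OPENING]. ROWS is JSON, a list that holds one entry, the list of rows, each a list of 4 numbers: the shift along the tool's x, y, z in units of 40 mm (1.0 is 40 mm), then the turn about the tool's z in units of 6 degrees (1.0 is 6 degrees). In form: [[[tx, ty, tz, turn], ...]]. A call has 1 to 12 rows; each row shifts and turns the commanded pose from where the row before left it, along the tool's axes as they then stand; what a row does not reach is not made up. A row lasts 1/12 s, in which the tool goes at most 41.7 mm and 7.16 degrees, less where a joint would pass 70% of its speed; a pose out of reach is approached as far as the arm can. A call is refused whole if a number of a shift passes 1 or a number of a turn 1, either way. A call with a gripper value outside its range is refused whole. OPENING is the finger opening in mm, from 0 to 91.9, set as the call begins (- or left out, the last holds). The fingers move at their own pace and stop on an object; the grip force is fixed at half the most. Time passes only in rows, so rows that do not move let the fingers close. It gives the time, the measured TCP pose, the force, the opening and the grip force at its end, in the units of the state.
- env.get_state(): the state, without advancing time (a new reading comes with each control period).
- env.read_camera(name): name is "scene" or "top" or "wrist"; returns (picture, depth): 400x640x3 uint8, blue, green, red; 400x640 float32, mm along the optical axis (not along the pixel's ray), 0 where there is no reading.
- env.camera_model(name): a dict with "K" (3x3 intrinsics, pixels), "eye" and "orientation" of the camera in the world; the wrist camera has in their place "T_tool_cam" (4x4, takes a point from camera to tool coordinates, whose origin is the TCP and whose axes are the flange's). Camera axes: x right, y down, z forward; pixel columns grow to the right and rows downward; lengths in mm; the calibration is good to about 2 mm. A picture is of the moment at which its call begins: read the wrist's pose just before it. camera_model takes no time and is no camera call.
- env.hand_in(): hands the job in; it is judged then, once.
Trained networks look in the newest picture that a camera, given by its name, has taken for a name from the list of things; names that differ only in an ending like _2 or _b are one class to them, and where a whole thing is asked for, a point or a joint stands for the part that bears it (a point fixed in the world has none). Each returns a list of dicts, best first, with "conf" (0 to 1); they miss things now and then, are a little off and sometimes report something else, mostly with a low value. They report only what shows in the picture. A call takes as long as a camera call.
- env.find_in(thing, camera): "location" ([row, column] in pixels, amid what is visible of it).
- env.silhouettes(thing, camera): "region" (400x640 bool, what is visible of it) and "location" ([row, column] in pixels, amid what is visible of it).
- env.landmark_of(thing, camera): "location" ([row, column] in pixels: a listed point, or the origin of a listed thing).
The state is a dict: "time": time; "qpos": joint angles; "joint_velocities": joint speeds; "joint_efforts": joint torques, N m; "tcp_pos": TCP position; "eef_rot": TCP orientation; "force": force on the tool from outside, world axes, zero at the start; "torque": the same for the moment, N m; "opening": finger opening in mm; "grip_force": force on a finger pad.
Only numpy, scipy, OpenCV 4.12 (cv2) and the standard library are available. Lean on these libraries where they do the work, as an engineer would, in place of code of your own. Each camera call takes 0.05 s, during which the arm holds its last target. There are 200 camera calls.

## Working session

There is one attempt and no reset: what is moved stays moved. The work goes in short steps, Python scripts to look and compute and a shell command to move; the robot and the scene stay as the last step left them, time stands still between calls to the robot, and variables do not carry over. Pictures are saved under pics/ and viewed, at most 10 in all, crops included, and the job is handed in when it is done.

```bash
mkdir -p pics
cat > h.py <<'E'
import numpy as np, cv2
from station import env
from scipy.spatial.transform import Rotation as R
def cam(n):
    m=env.camera_model(n)
    o=np.array(m["orientation"],float)
    Rm=o if o.shape==(3,3) else (R.from_rotvec(o).as_matrix() if o.size==3 else R.from_quat(o).as_matrix())
    return np.array(m["K"]),np.array(m["eye"],float),Rm
def onplane(n,rc,z):
    K,e,Rm=cam(n); d=Rm@np.linalg.inv(K)@np.array([rc[1],rc[0],1.])
    return e+d*(z-e[2])/d[2]
E
python3 - <<'E'
from h import *
print(env.camera_model("top")["orientation"],env.camera_model("top")["eye"])
for n in("top","scene"):
    p,d=env.read_camera(n); cv2.imwrite(f"pics/{n}0.png",p)
    for t,z in(("bay_1",80),("bay_2",80),("bay_3",80),("bay_4",80),("service_box",0),("bond_bottle",0),("bur_block",0),("drop_bottle",0)):
        for r in env.landmark_of(t,n)[:4]: print(n,t,np.round(r["location"]),round(r["conf"],2),onplane(n,r["location"],z).round(0))
print(env.get_state())
E
```

```text
[-2.10403096  2.15388489 -0.22043504] [350.72872482  17.38735522 962.67047124]
top service_box [204. 328.] 0.84 [527. -13.   0.]
top bond_bottle [206. 215.] 0.56 [527. 281.   0.]
top bur_block [252. 314.] 0.59 [403.  26.   0.]
top drop_bottle [217. 437.] 0.76 [ 486. -299.    0.]
scene bay_1 [201. 322.] 0.95 [544.  40.  80.]
scene bay_1 [166. 377.] 0.81 [ 531. -175.   80.]
scene bay_1 [183. 351.] 0.78 [537. -68.  80.]
scene bay_2 [201. 322.] 0.95 [544.  40.  80.]
scene bay_2 [166. 377.] 0.81 [ 531. -175.   80.]
scene bay_2 [183. 351.] 0.78 [537. -68.  80.]
scene bay_3 [201. 322.] 0.95 [544.  40.  80.]
scene bay_3 [166. 377.] 0.81 [ 531. -175.   80.]
scene bay_3 [183. 351.] 0.78 [537. -68.  80.]
scene bay_4 [201. 322.] 0.95 [544.  40.  80.]
scene bay_4 [166. 377.] 0.81 [ 531. -175.   80.]
scene bay_4 [183. 351.] 0.78 [537. -68.  80.]
scene service_box [217. 340.] 0.79 [527. -12.  -0.]
scene bur_block [250. 362.] 0.92 [404.  41.   0.]
scene drop_bottle [175. 408.] 0.57 [ 495. -293.    0.]
{'time': 0.9, 'qpos': array([-1.14544042e+00,  3.53013182e-01,  1.63337385e+00,  1.09335341e-05,
        1.15518801e+00, -2.40463432e-03]), 'joint_velocities': array([-7.81500705e-04, -2.10563604e-08,  5.77342146e-04,  1.69809888e-03,
        1.68337454e-04,  4.88975512e-04]), 'joint_efforts': array([ 1.78429163e-03, -5.93742192e+01, -3.34569740e+01,  7.00008636e-02,
        1.56096654e-02, -5.54649557e-05]), 'tcp_pos': array([ 259.28084861, -568.70491468,  214.58593881]), 'eef_rot': array([3.06999713e+00, 6.66803557e-01, 2.11718101e-05]), 'force': array([-0.3408123 ,  0.25411538, -0.54826298]), 'torque': array([ 0.00155954, -0.03712235, -0.01916766]), 'grip_force': 0.0, 'opening': 91.8275027243354}
```

View pics/top0.png

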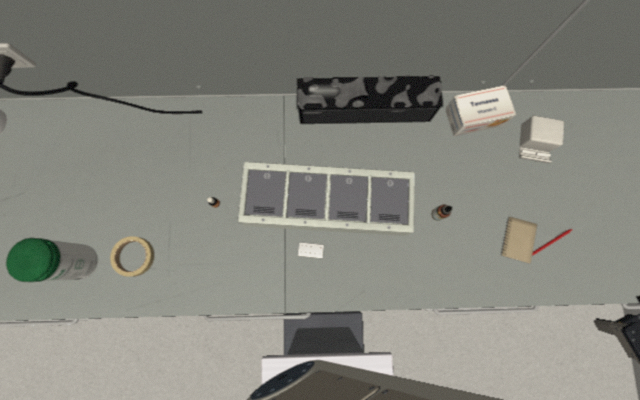

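The top view shows the box at columns 240–414, rows 163–233. The bur block is at (252,311), the bond bottle at (202,213) and the drop bottle at (212,443). Next I fit the box's top from the depth image.

Run:
```python
from h import *
p,d=env.read_camera("top"); K,e,Rm=cam("top")
v,u=np.mgrid[:400,:640]
P=(np.stack([u,v,np.ones_like(u)],-1)@np.linalg.inv(K).T*d[...,None])@Rm.T+e
m=(abs(P[...,2]-80)<8)&(d>0)&(abs(P[...,0]-530)<150)&(abs(P[...,1])<290)
m=cv2.morphologyEx(m.astype(np.uint8),cv2.MORPH_OPEN,np.ones((5,5)))>0
Q=P[m]; print(len(Q),np.median(Q[:,2]))
print(cv2.minAreaRect(Q[:,:2].astype(np.float32)))
print("mean",Q.mean(0))
hsv=cv2.cvtColor(p,cv2.COLOR_BGR2GRAY)
g=(m&(hsv<125)).astype(np.uint8)
g=cv2.morphologyEx(g,cv2.MORPH_OPEN,np.ones((3,3)))
n,l,s,c=cv2.connectedComponentsWithStats(g)
for i in range(1,n):
    if s[i,4]>300:
        q=np.array([onplane("top",(a,b),80) for a,b in np.argwhere(l==i)])[:,:2].astype(np.float32)
        print(c[i],s[i,4],cv2.minAreaRect(q))
s_,_d=env.read_camera("scene")
c=cv2.resize(p[140:270,180:460],None,fx=2.8,fy=2.8,interpolation=cv2.INTER_CUBIC); cv2.imwrite("pics/crop.png",c)
for t in("bond_bottle","bur_block","drop_bottle"):
    for r in env.silhouettes(t,"top")[:1]: print(t,np.median(P[r["region"]],0),P[r["region"]].max(0).round(),P[r["region"]].min(0).round())
```

```text
9940 80.2571939838549
((530.589599609375, -11.311965942382812), (420.3526611328125, 150.75938415527344), 85.26123046875)
mean [529.24598209 -10.85245934  80.1773101 ]
[264.76254826 193.26512227] 1554 ((542.799560546875, 140.68341064453125), (90.00617980957031, 109.90958404541016), 85.22491455078125)Traceback (most recent call last):
  File "<stdin>", line 16, in <module>
  File "h.py", line 10, in onplane
    K,e,Rm=cam(n); d=Rm@np.linalg.inv(K)@np.array([rc[1],rc[0],1.])
           ~~~^^^
  File "h.py", line 5, in cam
    m=env.camera_model(n)
ValueError: time passes only in moves, steps and waits
```

```bash
python3 -m pendant '[[[0,0,0,1],[0,0,0,1],[0,0,0,1],[0,0,0,1],[0,0,0,0.87],[0,0,0,0]]]' 0; python3 -m pendant '[[[0.41,-0.97,0,0],[0.41,-0.97,0,0],[0.41,-0.97,0,0],[0.41,-0.97,0,0],[0.41,-0.97,0,0],[0.41,-0.97,0,0],[0.41,-0.97,0,0],[0.41,-0.97,0,0],[0.41,-0.97,0,0],[0.41,-0.97,0,0],[0.41,-0.97,0,0],[0,0,0,0]]]' 0
cat > w.py <<'E'
from h import *
s=env.get_state(); c=np.array([530.5,-11.]); a=np.deg2rad(-4.74)
xh=np.array([np.cos(a),np.sin(a)]); yh=np.array([-xh[1],xh[0]])
M=R.from_rotvec(s["eef_rot"]).as_matrix()
q=s["tcp_pos"][:2]-c
print("t",round(s["time"],2),"box x,y",(q@xh).round(1),(q@yh).round(1),"z",s["tcp_pos"][2].round(1),"toolx yaw",np.degrees(np.arctan2(M[1,0],M[0,0])).round(2),"F",s["force"].round(2),"open",round(s["opening"],1))
E
python3 w.py
```

```text
time: 1.45
tcp_pos: [259.3, -568.7, 214.6]
eef_rot: [3.139, -0.136, 0.0]
force: [-0.2, 0.4, 0.2]
opening: 54.4
grip_force: 0.0
time: 2.45
tcp_pos: [474.5, -157.1, 214.9]
eef_rot: [-3.138, 0.117, -0.003]
force: [-0.3, 0.8, 0.3]
opening: 0.2
grip_force: 0.0
t 2.45 box x,y -43.7 -150.2 z 214.9 toolx yaw -4.26 F [-0.32  0.83  0.27] open 0.2
```

```bash
python3 -m pendant '[[[0,0,1,0],[0,0,1,0],[0,0,0.9,0],[0,0,0.2,0],[0,0,0,0],[0,0,0,0]]]'; python3 w.py; for i in 1 2; do :; done
```

```text
time: 2.95
tcp_pos: [472.3, -163.0, 91.5]
eef_rot: [3.139, -0.128, 0.0]
force: [0.3, -0.1, -0.6]
opening: 0.0
grip_force: 0.0
t 2.95 box x,y -45.5 -156.3 z 91.5 toolx yaw -4.66 F [ 0.26 -0.08 -0.56] open 0.0
```

```bash
python3 -m pendant '[[[0,0,0.05,0],[0,0,0,0]]]'; python3 w.py;python3 -m pendant '[[[0,0,0.05,0],[0,0,0,0]]]'; python3 w.py
```

```text
time: 3.12
tcp_pos: [473.1, -163.2, 90.3]
eef_rot: [3.138, -0.129, 0.005]
force: [0.4, -0.1, 0.4]
opening: 0.7
grip_force: 0.0
t 3.12 box x,y -44.6 -156.5 z 90.3 toolx yaw -4.7 F [ 0.37 -0.08  0.39] open 0.7
time: 3.28
tcp_pos: [472.4, -162.9, 87.5]
eef_rot: [3.138, -0.129, 0.003]
force: [-0.1, -0.1, -0.1]
opening: 0.3
grip_force: 0.0
t 3.28 box x,y -45.4 -156.1 z 87.5 toolx yaw -4.7 F [-0.13 -0.1  -0.07] open 0.3
```

```bash
python3 -m pendant '[[[0.08,-0.15,0.1,0],[0,0,0.03,0],[0,0,0,0]]]'; python3 w.py;python3 -m pendant '[[[0,0,0.04,0],[0,0,0,0]]]'; python3 w.py;python3 -m pendant '[[[0,0,0.03,0],[0,0,0,0]]]'; python3 w.py
```

```text
time: 3.53
tcp_pos: [475.5, -156.4, 81.1]
eef_rot: [-3.139, 0.128, 0.001]
force: [0.2, 0.2, 0.2]
opening: 0.9
grip_force: 0.0
t 3.53 box x,y -42.8 -149.5 z 81.1 toolx yaw -4.67 F [0.16 0.21 0.18] open 0.9
time: 3.7
tcp_pos: [475.6, -156.7, 79.8]
eef_rot: [-3.139, 0.129, 0.0]
force: [-0.7, 1.6, 4.9]
opening: 0.7
grip_force: 2.4
t 3.7 box x,y -42.7 -149.7 z 79.8 toolx yaw -4.71 F [-0.66  1.65  4.87] open 0.7
time: 3.87
tcp_pos: [475.6, -156.7, 79.0]
eef_rot: [-3.139, 0.129, -0.0]
force: [-1.9, 1.9, 10.3]
opening: 0.6
grip_force: 5.4
t 3.87 box x,y -42.7 -149.7 z 79.0 toolx yaw -4.72 F [-1.88  1.9  10.26] open 0.6
```

Bay 4 resists at 10 N with about 1 mm of give, so it is sound. On to bay 3.

```bash
python3 -m pendant '[[[0,0,-0.3,0],[0,-0.5,0,0],[0,-0.5,0,0],[0,-0.5,0,0],[0,-0.5,0,0],[0,-0.5,0,0],[0,0,0,0],[0,0,0.15,0],[0,0,0.08,0],[0,0,0,0]]]'; python3 w.py;python3 -m pendant '[[[0,0,0.04,0],[0,0,0,0]]]'; python3 w.py;python3 -m pendant '[[[0,0,0.03,0],[0,0,0,0]]]'; python3 w.py
```

```text
time: 4.7
tcp_pos: [483.1, -57.9, 80.5]
eef_rot: [3.139, -0.13, -0.002]
force: [-0.2, -0.1, -0.0]
opening: 0.6
grip_force: 0.0
t 4.7 box x,y -43.3 -50.6 z 80.5 toolx yaw -4.74 F [-0.25 -0.09 -0.  ] open 0.6
time: 4.87
tcp_pos: [483.3, -57.9, 79.7]
eef_rot: [3.139, -0.131, -0.001]
force: [-2.8, -0.8, 5.0]
opening: 0.8
grip_force: 2.9
t 4.87 box x,y -43.1 -50.7 z 79.7 toolx yaw -4.77 F [-2.82 -0.76  4.96] open 0.8
time: 5.03
tcp_pos: [483.3, -57.9, 78.9]
eef_rot: [3.139, -0.13, -0.001]
force: [-5.0, -0.0, 11.7]
opening: 0.8
grip_force: 5.6
t 5.03 box x,y -43.1 -50.7 z 78.9 toolx yaw -4.76 F [-4.98 -0.   11.71] open 0.8
```

Bay 3 is sound too. On to bay 2.

```bash
python3 -m pendant '[[[0,0,-0.3,0],[0,-0.5,0,0],[0,-0.5,0,0],[0,-0.5,0,0],[0,-0.5,0,0],[0,-0.5,0,0],[0,0,0,0],[0,0,0.15,0],[0,0,0.08,0],[0,0,0,0]]]'; python3 w.py;python3 -m pendant '[[[0,0,0.04,0],[0,0,0,0]]]'; python3 w.py;python3 -m pendant '[[[0,0,0.03,0],[0,0,0,0]]]'; python3 w.py
```

```text
time: 5.87
tcp_pos: [491.3, 41.5, 80.4]
eef_rot: [3.139, -0.13, -0.002]
force: [-0.0, -0.4, -0.4]
opening: 0.3
grip_force: 0.0
t 5.87 box x,y -43.4 49.1 z 80.4 toolx yaw -4.76 F [-0.04 -0.41 -0.43] open 0.3
time: 6.03
tcp_pos: [491.5, 41.5, 79.7]
eef_rot: [3.138, -0.13, -0.001]
force: [-2.3, -1.6, 5.8]
opening: 0.6
grip_force: 2.9
t 6.03 box x,y -43.2 49.1 z 79.7 toolx yaw -4.76 F [-2.29 -1.64  5.77] open 0.6
time: 6.2
tcp_pos: [491.5, 41.6, 78.9]
eef_rot: [3.138, -0.13, -0.001]
force: [-3.9, -1.5, 10.5]
opening: 0.4
grip_force: 5.6
t 6.2 box x,y -43.2 49.2 z 78.9 toolx yaw -4.75 F [-3.94 -1.48 10.5 ] open 0.4
```

Bay 2 is sound. On to bay 1.

```bash
python3 -m pendant '[[[0,0,-0.3,0],[0,-0.5,0,0],[0,-0.5,0,0],[0,-0.5,0,0],[0,-0.5,0,0],[0,-0.5,0,0],[0,0,0,0],[0,0,0.15,0],[0,0,0.08,0],[0,0,0,0]]]'; python3 w.py;python3 -m pendant '[[[0,0,0.04,0],[0,0,0,0]]]'; python3 w.py;python3 -m pendant '[[[0,0,0.03,0],[0,0,0,0]]]'; python3 w.py;python3 -m pendant '[[[0,0,0.04,0],[0,0,0,0]]]'; python3 w.py
```

```text
time: 7.03
tcp_pos: [499.4, 141.0, 80.4]
eef_rot: [3.138, -0.13, -0.002]
force: [-0.4, -0.5, 0.4]
opening: 0.6
grip_force: 0.0
t 7.03 box x,y -43.6 148.9 z 80.4 toolx yaw -4.76 F [-0.39 -0.46  0.42] open 0.6
time: 7.2
tcp_pos: [499.8, 141.2, 79.4]
eef_rot: [3.138, -0.131, -0.001]
force: [0.4, 0.3, 0.6]
opening: 0.3
grip_force: 0.0
t 7.2 box x,y -43.2 149.2 z 79.4 toolx yaw -4.77 F [0.35 0.31 0.61] open 0.3
time: 7.37
tcp_pos: [500.1, 141.7, 78.5]
eef_rot: [3.139, -0.13, -0.0]
force: [0.1, -1.3, 0.8]
opening: 0.5
grip_force: 0.2
t 7.37 box x,y -42.9 149.7 z 78.5 toolx yaw -4.74 F [ 0.12 -1.25  0.82] open 0.5
time: 7.53
tcp_pos: [500.2, 142.0, 76.9]
eef_rot: [3.139, -0.129, 0.0]
force: [0.1, -1.0, 1.2]
opening: 0.3
grip_force: 0.5
t 7.53 box x,y -42.9 149.9 z 76.9 toolx yaw -4.71 F [ 0.09 -1.04  1.15] open 0.3
```

Bay 1 yields at about 1 N, so it is the loose cover. I push it down slowly.

```bash
python3 -m pendant '[[[0.02,0,0.1,0],[0.02,0,0.1,0],[0.02,0,0.1,0],[0.02,0,0.1,0],[0.02,0,0.1,0],[0,0,0,0]]]'; python3 w.py;python3 -m pendant '[[[0.02,0,0.1,0],[0.02,0,0.1,0],[0.02,0,0.1,0],[0.02,0,0.1,0],[0,0,0,0]]]'; python3 w.py
```

```text
time: 8.03
tcp_pos: [503.9, 141.8, 56.0]
eef_rot: [3.139, -0.129, -0.001]
force: [0.0, 0.3, 0.2]
opening: 0.3
grip_force: 0.0
t 8.03 box x,y -39.2 150.0 z 56.0 toolx yaw -4.71 F [0.02 0.3  0.24] open 0.3
time: 8.45
tcp_pos: [506.8, 141.4, 40.0]
eef_rot: [3.139, -0.129, -0.002]
force: [0.1, -0.5, -0.9]
opening: 0.5
grip_force: 0.0
t 8.45 box x,y -36.2 149.9 z 40.0 toolx yaw -4.71 F [ 0.06 -0.48 -0.93] open 0.5
```

```bash
python3 -m pendant '[[[0.05,0,0,0],[0.05,0,0,0],[0.03,0,0,0],[0,0,0,0]]]'; python3 w.py;python3 -m pendant '[[[0.04,0,0,0],[0.03,0,0,0],[0,0,0,0]]]'; python3 w.py
python3 - <<'E'
from h import *
p,d=env.read_camera("scene"); K,e,Rm=cam("scene")
i=K@(Rm.T@(np.array([543,139,90.])-e)); u,v=(i[:2]/i[2]).astype(int); print(u,v)
cv2.imwrite("pics/s1.png",cv2.resize(p[max(v-70,0):v+70,max(u-90,0):u+90],None,fx=4,fy=4,interpolation=cv2.INTER_CUBIC))
E
```

```text
time: 8.78
tcp_pos: [512.5, 141.0, 41.0]
eef_rot: [3.139, -0.129, -0.0]
force: [-1.1, 0.8, 0.4]
opening: 0.2
grip_force: 0.6
t 8.78 box x,y -30.5 150.0 z 41.0 toolx yaw -4.71 F [-1.12  0.84  0.4 ] open 0.2
time: 9.03
tcp_pos: [514.8, 140.8, 40.9]
eef_rot: [3.139, -0.129, -0.002]
force: [-3.4, -0.5, 1.3]
opening: 0.8
grip_force: 1.8
t 9.03 box x,y -28.2 150.0 z 40.9 toolx yaw -4.72 F [-3.37 -0.46  1.33] open 0.8
293 217
```

View pics/s1.png

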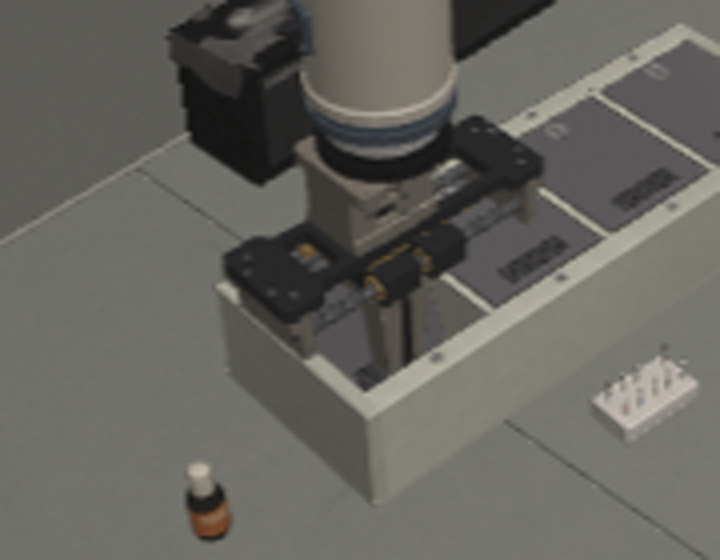

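The view shows the fingers (about 395,330 in the crop) inside bay 1 with its cover tilted. The bottle and bur block are untouched. I push on to the stop in small steps.

```bash
for i in 1; do python3 -m pendant '[[[0.03,0,0,0],[0,0,0,0]]]' >/dev/null; done; python3 w.py; python3 -m pendant '[[[0.03,0,0,0],[0,0,0,0]]]'>/dev/null; python3 w.py; python3 -m pendant '[[[0.03,0,0,0],[0,0,0,0]]]'>/dev/null; python3 w.py
```

```text
t 9.25 box x,y -28.0 149.9 z 40.7 toolx yaw -4.73 F [-6.47  1.55  2.51] open 0.7
t 9.42 box x,y -27.7 149.9 z 40.6 toolx yaw -4.73 F [-10.22   3.15   4.43] open 0.5
t 9.58 box x,y -27.6 149.8 z 40.5 toolx yaw -4.74 F [-14.44   3.31   6.42] open 0.4
```

Stiff resistance at the predicted stop position (x ≈ -28). I back off, retract straight up, and check.

```bash
python3 -m pendant '[[[-0.1,0,0,0],[-0.1,0,0,0],[-0.1,0,0,0],[0,0,-0.3,0],[0,0,-0.5,0],[0,0,-1,0],[0,0,-1,0],[0,0,-1,0],[0,0,-1,0],[-1,0,0,0],[-1,0,0,0],[-1,0,0,0]]]'; python3 -m pendant '[[[-1,0,0,0],[0,1,0,0],[0,1,0,0],[0,1,0,0],[0,1,0,0],[0,0,0,0],[0,0,0,0],[0,0,0,0]]]'; python3 w.py
python3 - <<'E'
from h import *
m=[cam(n) for n in("top","scene")]
p,d=env.read_camera("top"); K,e,Rm=m[0]
v,u=np.mgrid[:400,:640]
P=(np.stack([u,v,np.ones_like(u)],-1)@np.linalg.inv(K).T*d[...,None])@Rm.T+e
a=np.deg2rad(-4.74);q=P[...,:2]-[530.5,-11]
bx=q@[np.cos(a),np.sin(a)];by=q@[-np.sin(a),np.cos(a)]
for x in range(-56,58,6):
    k=(abs(bx-x)<4)&(abs(by-150)<25)&(d>0); print(x,k.sum(),np.median(P[...,2][k]).round(0) if k.any() else None,end="; ")
s,_=env.read_camera("scene")
A=cv2.resize(p[130:280,180:460],(700,375)); B=cv2.resize(s[140:300,240:440],(700,560))
cv2.imwrite("pics/s2.png",cv2.resize(s[140:290,230:430],(800,600)))
E
```

```text
time: 10.58
tcp_pos: [386.9, 151.5, 233.8]
eef_rot: [-3.138, 0.131, -0.005]
force: [-0.3, 0.2, -0.6]
opening: 0.5
grip_force: 0.0
time: 11.25
tcp_pos: [334.7, -4.8, 233.3]
eef_rot: [-3.138, 0.132, -0.002]
force: [0.2, 0.3, 0.5]
opening: 0.7
grip_force: 0.0
t 11.25 box x,y -195.6 -10.0 z 233.3 toolx yaw -4.82 F [0.15 0.29 0.47] open 0.7
-56 24 80.0; -50 4 6.0; -44 50 6.0; -38 61 6.0; -32 60 5.0; -26 62 5.0; -20 111 31.0; -14 92 49.0; -8 99 66.0; -2 100 80.0; 4 110 95.0; 10 110 111.0; 16 95 125.0; 22 33 128.0; 28 0 None; 34 0 None; 40 0 None; 46 0 None; 52 27 6.0;
```

View pics/s2.png

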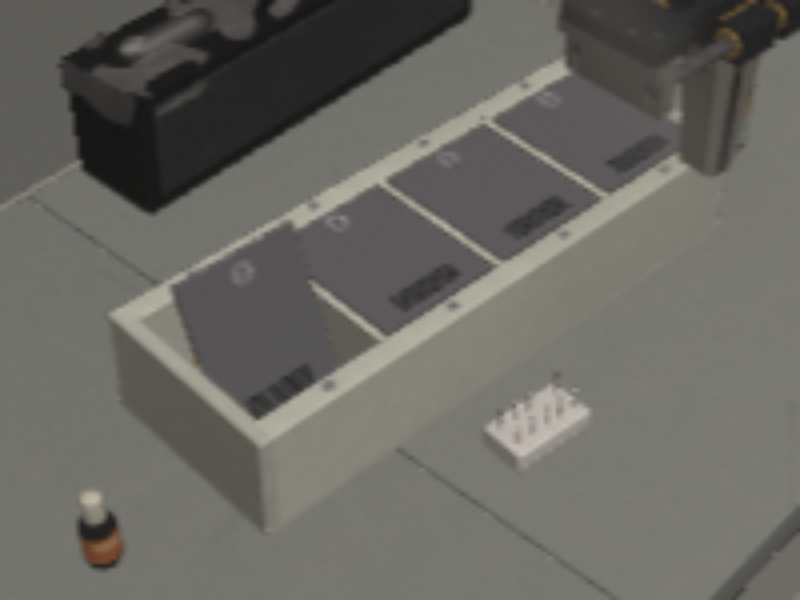

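Bay 1's cover (about 250,320) stands open. Its slope of 62 mm over 24 mm gives about 1.20 rad, which is the stop. The bystanders in view are undisturbed and the arm is clear.

```bash
python3 -c "
from station import env
print(env.hand_in())"
```

```text
the job is handed in; nothing more can be done
None
```

The loose cover was bay 1; I pushed it open to its stop at about 1.20 rad (measured from depth), left it standing with the arm clear, and handed the job in at about 11 s; no wrist-force reading passed about 16 N, but no verdict came back.

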